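# Lock the cuvette carousel with its index pin

## Task

Lock the sample changer's carousel: take the index pin from its stand, put it shank first into the guide hole beside the carousel, turn the carousel until one of the holes in its index disc comes under the pin, and get the pin fully home, its knob seated on the guide. Leave it there, let go, and do not disturb the bottle, jar or beaker.

Things in the scene. Friction and masses are not known exactly. Their poses are not given: they have to be found in the camera images.
- pin_centre (a point): Loose index pin, 66 mm long, standing in its stand, knob up. Steel shank 10 mm wide, 42 mm long, its foot tapered over 3 mm to 6 mm wide; above it a plain round black plastic knob 16 mm wide and 24 mm tall. Point: on the axis half-way up, 33 mm above the foot, 21 mm below the knob's middle, 33 mm below its flat top. z: from foot to knob.
- pin_stand: Grey plastic block 60 x 60 x 26 mm, fixed on the bench; origin at the centre of its underside. A 12 mm hole 20 mm deep in the middle of its top holds the pin; the knob's underside then stands 22 mm above the block.
- guide: Fixed aluminium guide block, 34 x 34 mm, 26 mm thick, overhanging the carousel's rim, held by a post on its outer side. Origin: centre of the upper mouth of its straight through bore, 11.6 mm wide. z: out of the mouth along the bore, 30 degrees from vertical; x: uphill, away from the carousel's axis; y: level. Pin home: knob's underside on the block, pin_centre 9 mm below the mouth.
- under_bore (a point): Fixed point on the bore's axis 28 mm below the mouth, level with the index disc's upper face. Where the disc has no hole it stops the pin here, its knob 14 mm off the block. A pin let go in the guide rests on the disc and sinks, at least some way, when a hole comes under it; then it catches the disc, and may need a push along the bore to go home.
- rotor_centre (a point): Carousel's centre on top of its black rotor plate (48 mm radius); axis parallel to the guide's z, 68 mm from the bore along the guide's -x; point 22 mm below the mouth. It turns endlessly both ways, friction about 0.06 N m, and stays where left. A steel index disc (82 mm radius, 8 mm thick, upper face 6 mm below this point) is clamped under the plate and turns with it.
- holder_top (a point): Top centre of one of four equal black square cuvette holders on the rotor plate: 18 x 18 mm, 40 mm tall, centres at 34 mm radius, 90 degrees apart; push one sideways to turn the carousel. The disc has four 12.4 mm holes 90 degrees apart at 68 mm radius, clamped at an unknown angle to the holders: to be seen or felt. At first the nearest is over 18 degrees from the guide.
- bottle: Bystander: amber bottle, 52 mm wide, 105 mm tall, standing; origin at the centre of its foot.
- jar: Bystander: closed jar, 56 mm wide, 60 mm tall; origin at the centre of its foot.
- beaker: Bystander: open glass beaker, 60 mm wide, 75 mm tall; origin at the centre of its foot.

How it is judged:
On the way:
1. the pin's shank has entered the guide hole (z of pin_centre in the frame of guide between -0.015 and 0.024 m and x of pin_centre in the frame of guide between -0.005 and 0.005 m and y of pin_centre in the frame of guide between -0.005 and 0.005 m), for 0.1 s.
At the end, for the whole second after the job is handed in: The pin is in the guide's bore (its centre within 4 mm of the bore's axis, its axis within 0.12 rad of it), passed through a hole of the index disc, with the knob's underside within 3 mm of the guide block (z of pin_centre in the frame of guide between -0.015 and -0.006 m and x of pin_centre in the frame of guide between -0.004 and 0.004 m and y of pin_centre in the frame of guide between -0.004 and 0.004 m and angle between the z axis of pin_centre and the z axis of guide, either way round below 0.12 rad); the robot touches nothing.
It fails at once if the bottle was moved more than 25 mm or tipped (distance of bottle from where it was at the start of the episode above 0.025 m or angle between bottle's own z axis and vertical above 0.4 rad).
It fails at once if the jar was moved more than 25 mm or tipped (distance of jar from where it was at the start of the episode above 0.025 m or angle between jar's own z axis and vertical above 0.4 rad).
It fails at once if the beaker was moved more than 25 mm or tipped (distance of beaker from where it was at the start of the episode above 0.025 m or angle between beaker's own z axis and vertical above 0.4 rad).
It also fails if it takes over 51 s, if anything falls off the work surface, if the arm or the gripper's body presses on something with over 40 N, if the wrist force passes 120 N, or if a joint passes its speed limit or range.

## Robot

A 7-joint arm with a two-finger parallel gripper is mounted at the origin on the work surface. World frame = base frame: x ahead of the robot, y to its left, z up, the work surface at z = 0. Lengths are in m, angles in rad, forces in N, time in s.
With the tool pointing down it reaches from about 0.4 to 0.9 m from the base axis. Payload 5.5 kg.
Tool frame: the origin (TCP) lies midway between the tips of the shut fingers; the grasp point (between the pads) lies 19 mm behind it (manip.grip_depth is the distance from the TCP to the grasp point, in m); z points along the fingers, x is the direction in which the jaws open and shut, and the axes are right-handed (so a half turn about z gives the same grasp; the last joint's range is limited). The gripper opens to 92 mm and grips with 3 to 60 N. Pads are 19 mm wide; open, the fingers measure 130 mm over their backs; the gripper's body (75 mm by 190 mm) begins 47 mm behind the grasp point.
Start: joints at [1.557, 0.501, -0.427, 1.55, 0.221, 1.138, -0.21], TCP at [0.178, -0.625, 0.227] pointing down, gripper open.
Joint ranges: [-2.88, 2.88], [-0.31, 2.03], [-1.54, 1.56], [0.2, 2.42], [-1.41, 4.55], [0.19, 2.02], [-2.57, 2.57]. Speed limits (rad/s): [2.57, 2.57, 3.14, 3.14, 3.14, 3.14, 3.14].

## Interface

Orientations are given as a unit quaternion [x, y, z, w].
In Python, from bench import manip, effector, viewer gives the robot as it stands. Calls block until the motion is done:
- manip.move_pose(position, orientation): joint-space move of the TCP to a pose.
- manip.servo_line(position, ori=None, vel=0.15): straight line of the TCP; ori=None keeps the orientation; vel is the mean speed in m/s.
- manip.movej(angles): joint-space move.
- effector.open_jaws() and effector.close(f_grip=None): open the fingers fully, or close them until they stop; f_grip is the grip in N (None keeps the last).
- manip.sleep(seconds).
- manip.solve_ik(position, orientation): joint angles nearest the present ones, or None.
- viewer.get_image(name): name is "scene" or "top" or "wrist"; returns the picture (420x560x3 uint8, red, green, blue); there is no depth.
- viewer.get_calibration(name): a dict with "vfov" (degrees; the focal length in pixels is half the picture's height over the tangent of half this angle, whatever the lens; pixels are square), "cx", "cy" (the principal point, pixels), "eye" and "attitude" of the camera in the world. Camera axes: x right, y down, z forward; pixel columns grow to the right and rows downward; lengths in m; the calibration is good to about 2 mm. A picture is of the moment at which its call begins: read the wrist's pose just before it. get_calibration takes no time and is no camera call; for the wrist camera it gives the pose at the moment of the call.
A pose or a line that the arm cannot do raises manip.PlanningError and nothing moves.
- manip.hand_in(): hands the job in, once; it reports no verdict.
Readings, each from a call of its own:
- manip.current_clock(): time.
- manip.current_q(): joint angles.
- manip.current_joint_velocities(): joint speeds.
- manip.current_tau(): joint torques, N m.
- manip.current_tool_pos(): TCP position.
- manip.current_tcp_rot(): TCP orientation.
- manip.current_force(): force on the tool from outside, world axes, zero at the start.
- manip.current_wrist_torque(): the same for the moment, N m.
- manip.current_finger_gap(): finger opening in m.
Only numpy, scipy, OpenCV 4.12 (cv2) and the standard library are available. Lean on these libraries where they do the work, as an engineer would, in place of code of your own. Each camera call takes 0.05 s, during which the arm holds its last target.

## Working session

There is one attempt and no reset: what is moved stays moved. The work goes in short steps, each a Python script; the robot and the scene stay as the last script left them, time stands still between calls to the robot, and variables do not carry over. Pictures are saved under pics/ and viewed, and the job is handed in when it is done.

```bash
ls; mkdir -p pics
python3 - <<'E'
from bench import manip, effector, viewer
import cv2
for n in ["scene","top","wrist"]:
    c=viewer.get_calibration(n); print(n,c)
    cv2.imwrite(f"pics/{n}0.png",viewer.get_image(n)[:,:,::-1])
print(manip.current_clock(),manip.current_tool_pos(),manip.current_tcp_rot(),manip.grip_depth)
E
```

```text
pics
scene {'vfov': 43.50286620965787, 'cx': 285.7738186948145, 'cy': 205.40984634761182, 'eye': array([ 1.30199526, -0.60796844,  0.76347417]), 'attitude': array([ 0.78543046,  0.41471279, -0.20669935, -0.41035067])}
top {'vfov': 44.03504087704278, 'cx': 276.88619867565365, 'cy': 211.18348135143563, 'eye': array([ 0.35542995, -0.09087521,  1.17707071]), 'attitude': array([ 0.70346554, -0.70276034,  0.07592334, -0.07416057])}
wrist {'vfov': 58.82243525272988, 'cx': 282.1331832826507, 'cy': 212.96589663194746, 'eye': array([ 0.25730041, -0.60150868,  0.38370908]), 'attitude': array([ 0.78809136, -0.59533297, -0.09506511,  0.1243113 ])}
0.15 [ 0.17744721 -0.6247467   0.22589335] [ 7.97908809e-01 -6.02777690e-01 -5.96577830e-04 -4.83135143e-04] 0.0188
```

View pics/scene0.png

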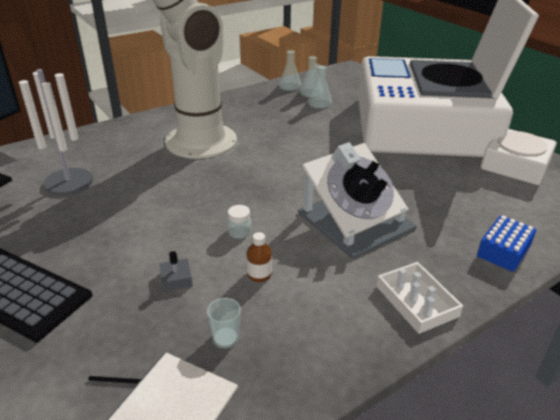

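View pics/top0.png

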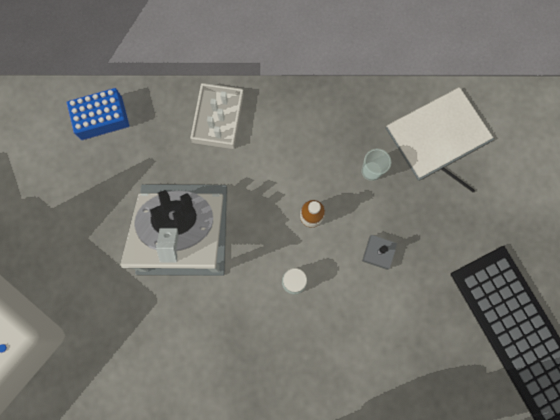

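View pics/wrist0.png

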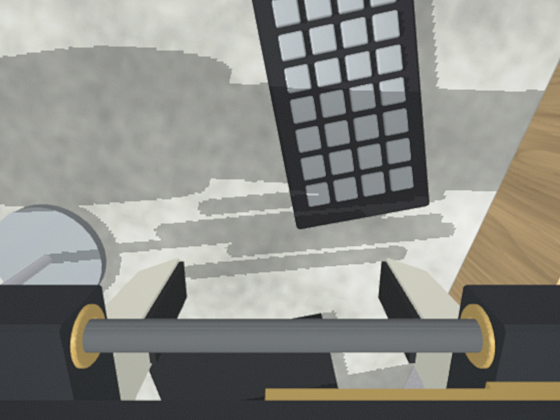

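Run:
```python
import cv2
s=cv2.imread("pics/scene0.png");t=cv2.imread("pics/top0.png")
cv2.imwrite("pics/s_car.png",cv2.resize(s[130:260,285:425],None,fx=4.4,fy=4.4,interpolation=cv2.INTER_CUBIC))
cv2.imwrite("pics/t_car.png",cv2.resize(t[175:285,110:240],None,fx=5,fy=5,interpolation=cv2.INTER_CUBIC))
cv2.imwrite("pics/t_pin.png",cv2.resize(t[220:280,350:430],None,fx=8,fy=8,interpolation=cv2.INTER_CUBIC))
cv2.imwrite("pics/s_pin.png",cv2.resize(s[240:300,145:215],None,fx=8,fy=8,interpolation=cv2.INTER_CUBIC))
```

```text
(no output)
```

View pics/s_car.png

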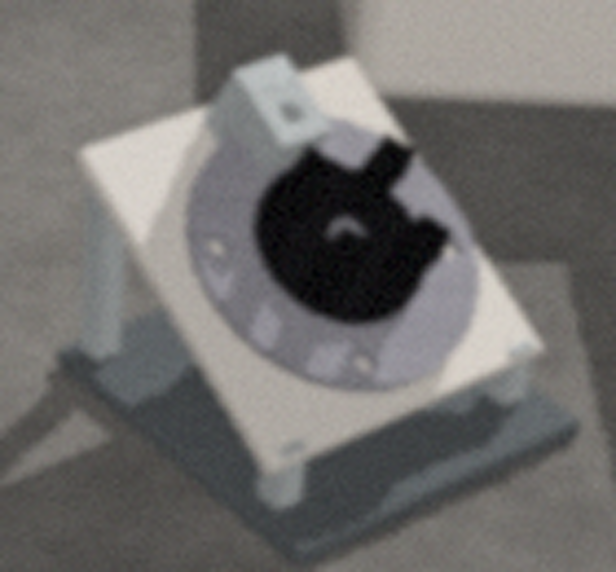

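View pics/t_car.png

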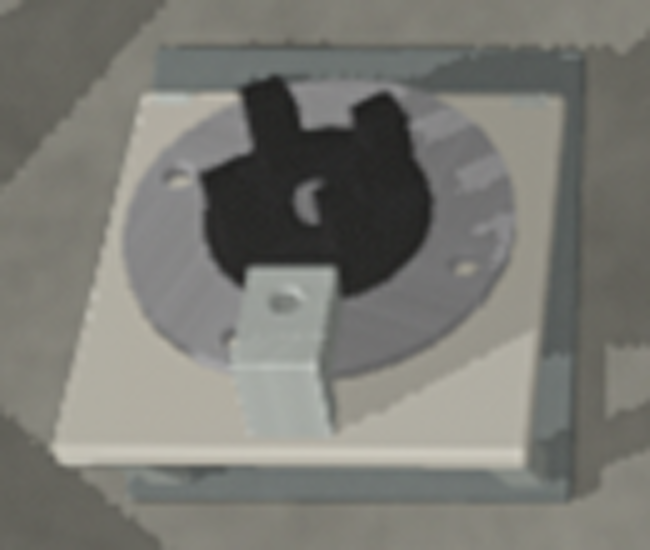

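View pics/t_pin.png

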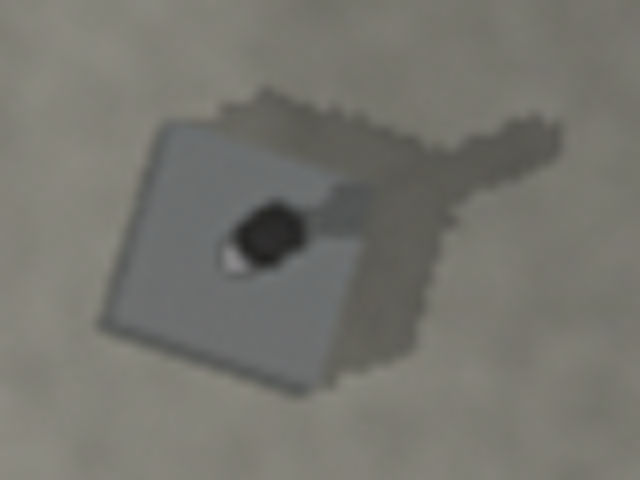

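View pics/s_pin.png

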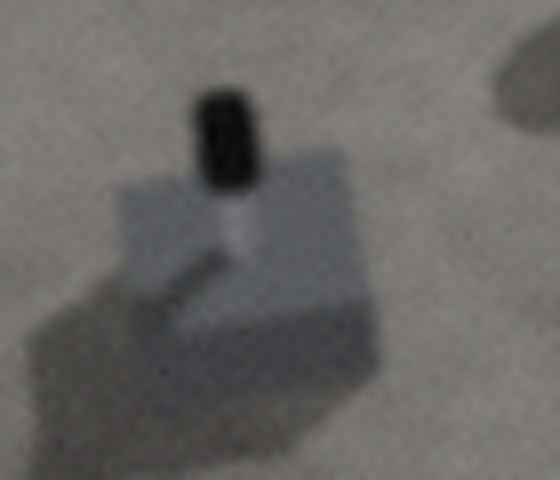

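```bash
cat > h.py <<'E'
import numpy as np, cv2
from scipy.spatial.transform import Rotation as R
def cam(c):
    f=210/np.tan(np.radians(c['vfov'])/2)
    return f,c['cx'],c['cy'],np.array(c['eye']),R.from_quat(c['attitude']).as_matrix()
def ray(c,u,v):
    f,cx,cy,e,M=cam(c); d=M@np.array([(u-cx)/f,(v-cy)/f,1]); return e,d/np.linalg.norm(d)
def plane(c,u,v,p,n):
    e,d=ray(c,u,v); return e+d*(np.dot(np.array(p)-e,n)/np.dot(d,n))
def tri(*obs):
    A=np.zeros((3,3));b=np.zeros(3)
    for c,u,v in obs:
        e,d=ray(c,u,v);P=np.eye(3)-np.outer(d,d);A+=P;b+=P@e
    x=np.linalg.solve(A,b)
    g=[np.linalg.norm((np.eye(3)-np.outer(ray(*o)[1],ray(*o)[1]))@(x-ray(*o)[0])) for o in obs]
    return x,np.max(g)
def proj(c,X):
    f,cx,cy,e,M=cam(c);p=M.T@(np.array(X)-e);return np.array([f*p[0]/p[2]+cx,f*p[1]/p[2]+cy])
E
cat > m1.py <<'E'
from h import *
from bench import manip, effector, viewer
S=viewer.get_calibration("scene");T=viewer.get_calibration("top")
sc=lambda u,v:(S,285-.5+(u+.5)/4.4,130-.5+(v+.5)/4.4)
tc=lambda u,v:(T,110-.5+(u+.5)/5,175-.5+(v+.5)/5)
tp=lambda u,v:(T,350-.5+(u+.5)/8,220-.5+(v+.5)/8)
sp=lambda u,v:(S,145-.5+(u+.5)/8,240-.5+(v+.5)/8)
E
python3 - <<'E'
from m1 import *
np.set_printoptions(precision=4,suppress=True)
mouth,g=tri(sc(292,110),tc(287,298));print("mouth",mouth,g)
for a,b,n in [((287,57),(236,362),'g up-?'),((328,133),(333,267),'c'),((270,150),(247,267),'d')]:
    print(n,tri(sc(*a),tc(*b)))
# plate corners
P=[tri(sc(*a),tc(*b)) for a,b in [((80,153),(60,450)),((352,60),(522,455)),((543,345),(562,97)),((270,465),(140,97))]]
# scene left corner?
for p in P: print(p)
# guide plausible
print("knob top", plane(*tp(271,232),[0,0,.072],[0,0,1]))
print("knob tri", tri(sp(226,105),tp(275,225)))
print("block centre", plane(*tp((165+370+325+105)/4.,(120+185+385+318)/4.),[0,0,.026],[0,0,1]))
print("holes",tri(sc(215,247),tc(180,178)), tri(sc(363,362),tc(180,178)),tri(sc(363,362),tc(465,268)),tri(sc(448,250),tc(465,268)))
E
```

```text
mouth [0.5276 0.124  0.1628] 1.6376706979830232e-05
g up-? (array([0.5006, 0.1406, 0.1766]), np.float64(0.0010455704888530691))
c (array([0.5478, 0.1167, 0.1586]), np.float64(0.011390662823261725))
d (array([0.5331, 0.1291, 0.1447]), np.float64(0.017839613989444628))
(array([0.4362, 0.15  , 0.1117]), np.float64(0.07968895015437634))
(array([0.5093, 0.0818, 0.1897]), np.float64(0.07172422202584353))
(array([0.6717, 0.0744, 0.108 ]), np.float64(0.06853450139273508))
(array([ 0.6088,  0.1572, -0.0009]), np.float64(0.08022767078980834))
knob top [ 0.5123 -0.3222  0.072 ]
knob tri (array([ 0.5143, -0.3238,  0.0707]), np.float64(0.00023118738813450668))
block centre [ 0.5132 -0.3232  0.026 ]
holes (array([0.5553, 0.1276, 0.1126]), np.float64(0.05957808208378582)) (array([0.5884, 0.1774, 0.0255]), np.float64(0.03027080526409514)) (array([0.5827, 0.098 , 0.0384]), np.float64(0.03239589750394578)) (array([0.5885, 0.107 , 0.1064]), np.float64(0.05775583534450817))
```

Run:
```python
from m1 import *
np.set_printoptions(precision=4,suppress=True)
P=[tri(sc(*a),tc(*b)) for a,b in [((80,150),(522,445)),((352,60),(60,440)),((543,342),(142,97)),((270,460),(562,97))]]
for p in P: print(p)
c=[p[0] for p in P]
n=np.cross(c[2]-c[0],c[3]-c[1]);n/=np.linalg.norm(n);print("n",n*np.sign(n[2]), "tilt",np.degrees(np.arccos(abs(n[2]))))
for a,b in ((0,1),(3,2)):
    d=c[b]-c[a];print("level dir yaw",np.degrees(np.arctan2(d[1],d[0])),np.linalg.norm(d))
print("holes")
# scene left hole (-x-y side), bottom hole(+x), right hole(+y)
for a in [(215,247),(363,362),(448,250)]:
  for b in [(180,180),(465,268),(228,340)]: print(a,b,tri(sc(*a),tc(*b)))
print("guide corners")
for a,b in [((238,75),(326,362)),((287,57),(236,362)),((328,133),(247,267)),((270,150),(337,267))]: print(tri(sc(*a),tc(*b)))
```

```text
(array([0.4711, 0.0309, 0.1411]), np.float64(0.0014401209708432674))
(array([0.4738, 0.2169, 0.1401]), np.float64(2.429935904753171e-05))
(array([0.6395, 0.2188, 0.0432]), np.float64(0.00023347122030920975))
(array([0.6386, 0.0289, 0.0453]), np.float64(0.0008182199051454869))
n [0.5007 0.0025 0.8656] tilt 30.044938468988168
level dir yaw 89.17023344456203 0.1860130956819302
level dir yaw 89.72418264548612 0.18992264996342997
holes
(215, 247) (180, 180) (array([0.5547, 0.1279, 0.1121]), np.float64(0.05936362436530054))
(215, 247) (465, 268) (array([0.5486, 0.0607, 0.1119]), np.float64(0.0007036117862811017))
(215, 247) (228, 340) (array([0.507 , 0.1386, 0.0707]), np.float64(0.033177075436357874))
(363, 362) (180, 180) (array([0.5878, 0.1778, 0.0249]), np.float64(0.030015633422364824))
(363, 362) (465, 268) (array([0.5827, 0.098 , 0.0384]), np.float64(0.03239589750394578))
(363, 362) (228, 340) (array([ 0.5386,  0.1891, -0.0192]), np.float64(6.361733869005452e-06))
(448, 250) (180, 180) (array([0.5914, 0.1879, 0.0874]), np.float64(0.0003446670645051639))
(448, 250) (465, 268) (array([0.5885, 0.107 , 0.1064]), np.float64(0.05775583534450817))
(448, 250) (228, 340) (array([0.5462, 0.1962, 0.0532]), np.float64(0.029355258054378875))
guide corners
(array([0.501 , 0.1062, 0.1763]), np.float64(0.001537788208235349))
(array([0.5006, 0.1406, 0.1766]), np.float64(0.0010455704888530691))
(array([0.541 , 0.1414, 0.1505]), np.float64(0.0021337655708700237))
(array([0.54  , 0.1039, 0.1522]), np.float64(0.0033560610586023253))
```

```bash
cat > geo.py <<'E'
from m1 import *
a=np.radians(30)
GZ=np.array([.5,0,np.cos(a)]);GX=np.array([-np.cos(a),0,.5]);GY=np.cross(GZ,GX)
G=np.column_stack([GX,GY,GZ])
mouth=np.array([0.5276,0.124,0.1628])
rc=mouth-.022*GZ-.068*GX
E
python3 - <<'E'
from geo import *
np.set_printoptions(precision=4,suppress=True)
s=cv2.imread("pics/s_car.png");t=cv2.imread("pics/t_car.png")
top=rc+.04*GZ
for p in [sc(393,155),sc(430,232),sc(320,165)]+[tc(268,88),tc(380,103),tc(220,175)]:
    q=G.T@(plane(*p,top,GZ)-top); print(q,np.hypot(*q[:2]),np.degrees(np.arctan2(q[1],q[0])))
def draw(img,f,C,ang,off,sca):
    for k in range(4):
        th=np.radians(ang+90*k)
        e=np.array([np.cos(th),np.sin(th),0]);w=np.array([-e[1],e[0],0])
        pts=[]
        for i,j in((-1,-1),(-1,1),(1,1),(1,-1)):
            X=top+G@(e*(.034+.009*i)+w*.009*j);pts.append((proj(C,X)-off)*sca)
        cv2.polylines(img,[np.int32(pts)],True,(0,255-60*k,60*k),1)
        X=rc-.006*GZ+G@(np.array([np.cos(np.radians(68.75+90*k)),np.sin(np.radians(68.75+90*k)),0])*.068)
        p=(proj(C,X)-off)*sca;cv2.circle(img,tuple(np.int32(p)),6,(0,0,255),1)
    th=np.linspace(0,6.28,80)
    for r,c0 in((.048,rc),(.082,rc-.006*GZ)):
        pts=[(proj(C,c0+G@np.array([r*np.cos(x),r*np.sin(x),0]))-off)*sca for x in th]
        cv2.polylines(img,[np.int32(pts)],True,(255,0,0),1)
import sys
ang=float(sys.argv[1]) if len(sys.argv)>1 else 45
draw(s,0,S,ang,np.array([285,130]),4.4);draw(t,0,T,ang,np.array([110,175]),5)
cv2.imwrite("pics/ov_s.png",s);cv2.imwrite("pics/ov_t.png",t)
E
```

```text
[ 0.0183 -0.0245 -0.    ] 0.03055838057479625 -53.30126782666656
[-0.0276 -0.0167 -0.    ] 0.03228477253234092 -148.7591154789639
[0.0272 0.0189 0.    ] 0.033129290594985566 34.727395573786985
[-0.0303 -0.019  -0.    ] 0.03580431574256297 -147.91310783875664
[-0.0218  0.0285  0.    ] 0.035896455954647896 127.31867106253274
[ 0.0187 -0.0312  0.    ] 0.03634888120579606 -59.1275833683996
```

View pics/ov_s.png

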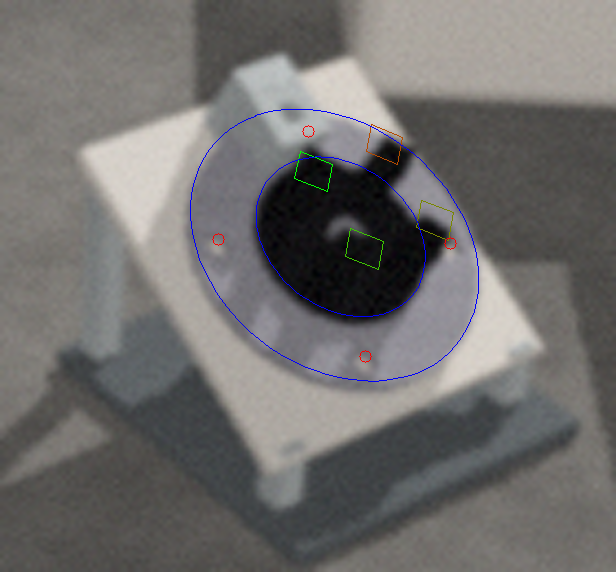

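View pics/ov_t.png

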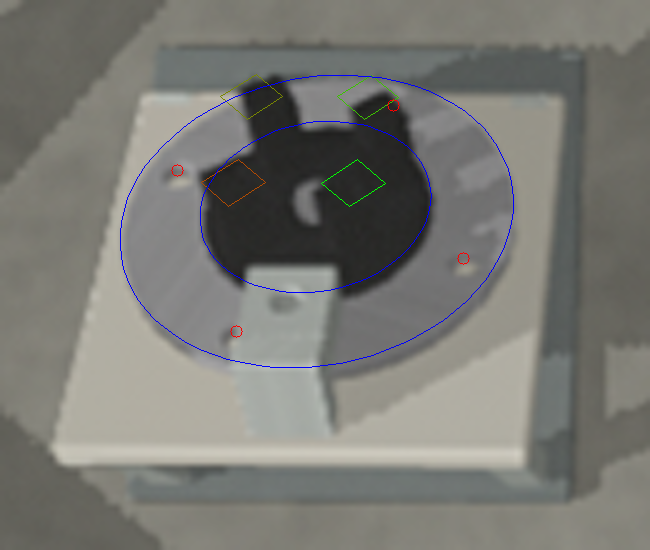

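Run:
```python
from geo import *
np.set_printoptions(precision=3,suppress=True)
def q(zd,xd):
    y=np.cross(zd,xd);return R.from_matrix(np.column_stack([xd,y,zd])).as_quat()
for s in (1,-1):
  for h in (.014,.06,.12,.2):
    o=q(-GZ,s*GY);r=manip.solve_ik(mouth+h*GZ,o); print("ins",s,h,r)
for yaw in range(0,360,30):
    xd=np.array([np.cos(np.radians(yaw)),np.sin(np.radians(yaw)),0.])
    r=manip.solve_ik([.5138,-.323,.048],q(np.array([0,0,-1.]),xd)); print(yaw,r)
```

```text
ins 1 0.014 [ 0.367  0.936 -1.016  1.396  0.471  1.657 -2.243]
ins 1 0.06 [ 0.345  0.929 -1.027  1.296  0.464  1.749 -2.228]
ins 1 0.12 [ 0.304  0.929 -1.037  1.147  0.465  1.873 -2.207]
ins 1 0.2 [-0.091  0.776 -0.206  0.922  0.008  1.961 -1.846]
ins -1 0.014 [ 0.346  0.912 -0.966  1.397  0.438  1.642  0.926]
ins -1 0.06 [ 0.331  0.912 -0.991  1.297  0.44   1.739  0.933]
ins -1 0.12 [ 0.301  0.925 -1.028  1.147  0.459  1.871  0.939]
ins -1 0.2 [ 0.159  0.883 -0.829  0.907  0.357  2.015  1.056]
0 [ 1.001  0.717 -0.661  1.776  0.568  0.848  0.072]
30 [ 1.064  0.752 -0.755  1.774  0.651  0.883  0.535]
60 [ 1.13   0.799 -0.86   1.772  0.744  0.931  0.993]
90 [ 1.172  0.836 -0.931  1.771  0.807  0.968  1.474]
120 [ 1.344  1.114 -1.309  1.766  1.15   1.252  1.803]
150 [-0.304  1.18   1.348  1.821 -1.232  1.274 -2.244]
180 [-0.117  0.824  0.903  1.816 -0.81   0.92  -1.981]
210 [ 0.683  0.623 -0.221  1.788  0.188  0.751 -2.253]
240 [ 0.765  0.637 -0.33   1.785  0.282  0.766 -1.804]
270 [ 0.846  0.657 -0.441  1.782  0.376  0.787 -1.354]
300 [ 0.907  0.676 -0.525  1.78   0.449  0.807 -0.886]
330 [ 0.957  0.696 -0.597  1.778  0.511  0.827 -0.41 ]
```

```bash
cat >> geo.py <<'E'
def q(zd,xd):
    zd=np.array(zd,float);xd=np.array(xd,float)
    return R.from_matrix(np.column_stack([xd,np.cross(zd,xd),zd])).as_quat()
QD=q([0,0,-1],[0,-1,0]); QI=q(-GZ,GY)
def snap(name,file):
    c=viewer.get_calibration(name);im=viewer.get_image(name);cv2.imwrite("pics/"+file,im[:,:,::-1]);return c,im
np.set_printoptions(precision=4,suppress=True)
E
python3 - <<'E'
from geo import *
import pickle
t0=manip.current_clock()
manip.move_pose([.5135,-.3232,.15],QD)
c,im=snap("wrist","w1.png");pickle.dump(c,open("c1.pkl","wb"))
print(manip.current_clock()-t0,manip.current_tool_pos())
for X in ([.5135,-.3232,.072],[.5135,-.3232,.026]):print(proj(c,X))
E
```

```text
1.725 [ 0.5127 -0.325   0.1501]
[280.1381 220.8238]
[280.3897 201.5915]
```

View pics/w1.png

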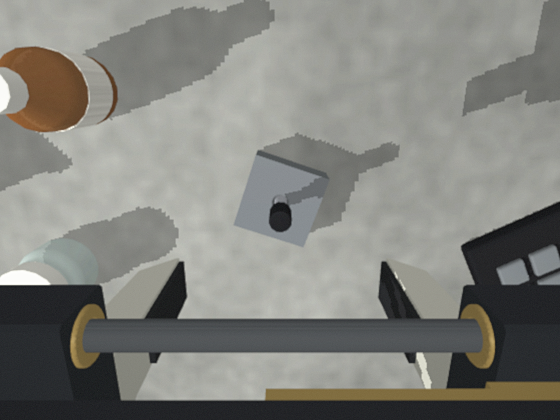

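Run:
```python
from geo import *
import pickle
c=pickle.load(open("c1.pkl","rb"));im=cv2.imread("pics/w1.png")
g=im[180:240,255:305].max(axis=2);m=(g<60).astype(np.uint8)
v,u=np.nonzero(m);print(u.min()+255,u.max()+255,v.min()+180,v.max()+180)
cv2.imwrite("pics/w1z.png",cv2.resize(im[140:260,220:345],None,fx=5,fy=5,interpolation=cv2.INTER_CUBIC))
print(manip.current_tool_pos(),R.from_quat(manip.current_tcp_rot()).as_matrix())
for k in (271,216),(280,216),(280,219):print(plane(c,*k,[0,0,.072],[0,0,1]))
```

```text
270 290 203 231
[ 0.5127 -0.325   0.1501] [[-0.0024 -1.     -0.0002]
 [-1.      0.0024 -0.0009]
 [ 0.0009  0.0002 -1.    ]]
[ 0.5169 -0.3171  0.072 ]
[ 0.5169 -0.3231  0.072 ]
[ 0.5148 -0.3231  0.072 ]
```

View pics/w1z.png

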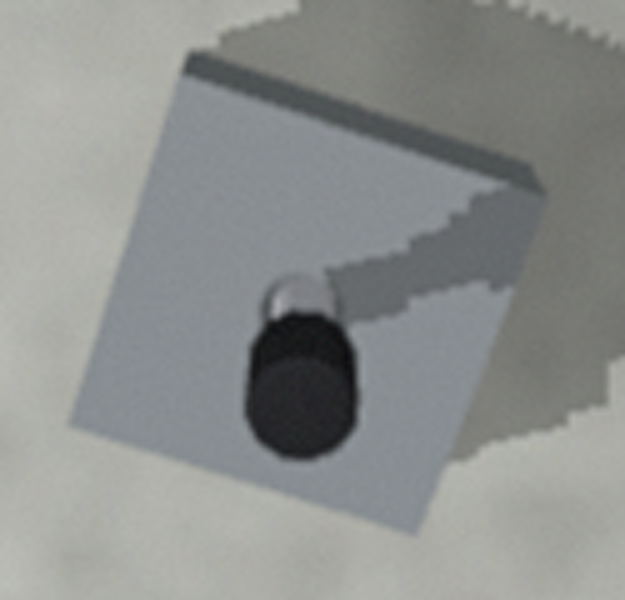

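Run:
```python
from geo import *
t0=manip.current_clock()
tg=np.array([.5135,-.3232,.047])
manip.sleep(.2);p=np.array(manip.current_tool_pos());print(p)
manip.servo_line([.5135,-.3232,.10],QD,vel=.15)
p=np.array(manip.current_tool_pos());print(p)
off=np.array([.5135,-.3232,.10])-p
manip.servo_line(tg+off,QD,vel=.12);print(manip.current_tool_pos(),manip.current_force())
effector.close(25);print(manip.current_finger_gap(),manip.current_tool_pos(),manip.current_force())
p=np.array(manip.current_tool_pos())
manip.servo_line(p+off+[0,0,.05],QD,vel=.15);print(manip.current_finger_gap(),manip.current_tool_pos(),manip.current_force())
print(manip.current_clock()-t0,manip.current_clock())
snap("wrist","w2.png")
```

```text
[ 0.513  -0.3242  0.1501]
[ 0.5135 -0.323   0.0999]
[ 0.5141 -0.3234  0.0476] [0.074  0.9507 0.7953]
0.015582977948233772 [ 0.5135 -0.3234  0.0471] [-0.0172  0.2559 -0.8337]
0.015248193626959906 [ 0.5135 -0.3237  0.0974] [ 0.4072  0.3329 -1.8566]
2.9333 4.8083
```

View pics/w2.png

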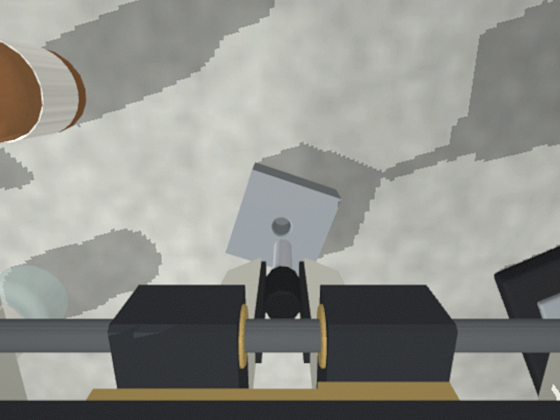

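Run:
```python
from geo import *
import pickle
t0=manip.current_clock()
manip.servo_line([.5135,-.3232,.24],QD,vel=.3)
q0=np.array(manip.current_q())
manip.move_pose(mouth+.10*GZ,QI)
manip.sleep(.3)
print(q0,manip.current_q(),manip.current_finger_gap())
p=np.array(manip.current_tool_pos());print(p,p-mouth-.1*GZ,R.from_quat(manip.current_tcp_rot()).as_matrix()-R.from_quat(QI).as_matrix())
c,im=snap("wrist","w3.png");pickle.dump((c,p,manip.current_tcp_rot()),open("c3.pkl","wb"))
print(manip.current_clock()-t0,manip.current_clock(), proj(c,mouth),proj(c,p-.042*GZ))
```

```text
[ 0.9324  0.4304 -0.5484  1.6486  0.2429  1.132  -1.2505] [ 0.1469  0.7857 -0.6246  1.2076  0.2183  1.7535 -2.0198] 0.015236496617739077
[0.5778 0.123  0.2497] [ 0.0002 -0.001   0.0003] [[-0.0015 -0.0003  0.0005]
 [ 0.      0.0014  0.0005]
 [ 0.0003 -0.0005 -0.0003]]
2.6334 7.4917 [281.4885 212.468 ] [282.8876 243.4106]
```

View pics/w3.png

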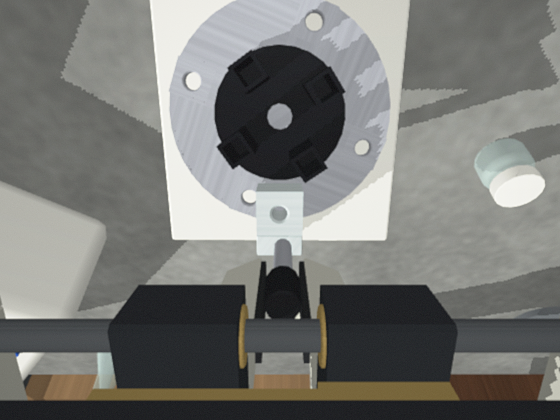

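Run:
```python
from geo import *
import pickle
c,p,r=pickle.load(open("c3.pkl","rb"));im=cv2.imread("pics/w3.png")
cv2.imwrite("pics/w3z.png",cv2.resize(im[175:305,225:335],None,fx=5,fy=5,interpolation=cv2.INTER_CUBIC))
g=im.max(axis=2)
# centre spindle + holes: print blobs bright in regions
for (u,v) in [(193,81),(314,21),(362,147),(280,116),(250,197)]:
    w=g[v-12:v+13,u-12:u+13];m=(w>(205 if (u,v)!=(280,116) else 90)).astype(np.uint8)
    n,l,s,ce=cv2.connectedComponentsWithStats(m);
    for k in range(1,n):
        if s[k,4]>30: print((u,v),s[k],ce[k]+[u-12,v-12])
```

```text
(193, 81) [  5   2  16  19 226] [193.7168  80.2699]
(314, 21) [  4   5  15  16 191] [313.4136  21.623 ]
(362, 147) [  6   6  12  13 129] [361.4574 146.9845]
(280, 116) [  0   0  25  25 511] [279.4521 116.002 ]
(250, 197) [  5   5  20  20 267] [253.9176 197.9401]
```

View pics/w3z.png

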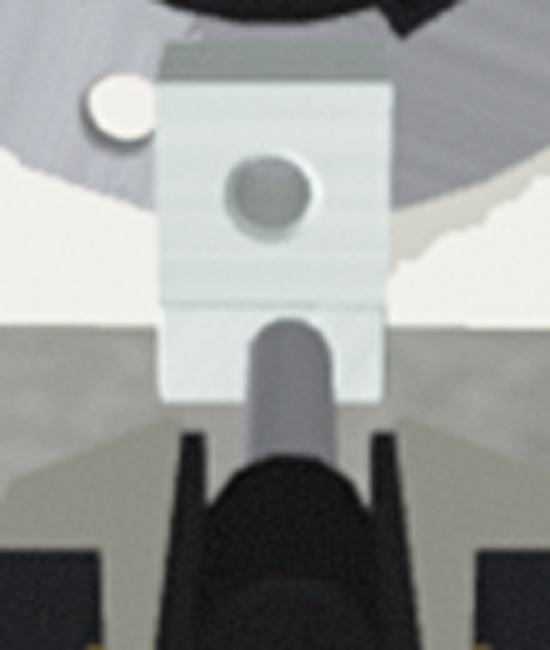

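Run:
```python
import cv2,numpy as np
im=cv2.imread("pics/w3.png")
t=[cv2.resize(im[v-15:v+16,u-15:u+16],(300,300),interpolation=cv2.INTER_CUBIC) for u,v in [(193,81),(314,21),(362,147),(250,197)]]
cv2.imwrite("pics/w3h.png",np.vstack([np.hstack(t[:2]),np.hstack(t[2:])]))
```

```text
(no output)
```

View pics/w3h.png

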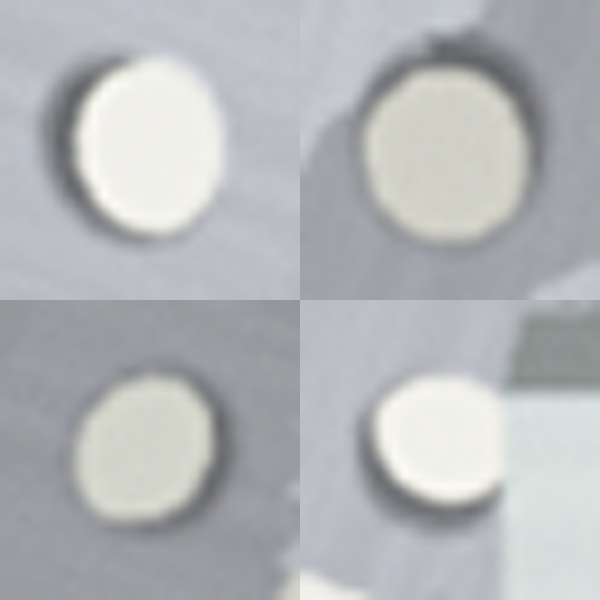

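Run:
```python
from geo import *
import pickle
from scipy.optimize import least_squares
c,p,r=pickle.load(open("c3.pkl","rb"))
H=[(191.3,80.6),(314.4,20.0),(362.2,146.7),(249,197.1)]
M=(279,214)
def model(x,yawfix=None):
    m=x[:3];th0=x[3];Rz=R.from_euler('z',x[4]).as_matrix();g=Rz@G
    c0=m-.028*g[:,2]-.068*g[:,0]
    out=[proj(c,m)-M]
    for k,h in enumerate(H):
        th=np.radians(th0)+[-np.pi,np.pi/2*1,0,-np.pi/2][k]
        pass
    # assign by nearest
    P=[proj(c,c0+g@np.array([.068*np.cos(np.radians(th0)+k*np.pi/2),.068*np.sin(np.radians(th0)+k*np.pi/2),0])) for k in range(4)]
    for h in H: out.append(min([pp-h for pp in P],key=np.linalg.norm))
    return np.concatenate(out)
x0=[*mouth,68.75,0]
print(np.round(model(x0),1))
for fix in (0,1):
    f=(lambda y:model([*y,0])) if fix==0 else model
    s=least_squares(f,x0[:4] if fix==0 else x0);print(s.x,np.round(s.fun,1))
    # with wrist depth vs tool: mouth in tool frame
    m=s.x[:3];Rt=R.from_quat(r).as_matrix();print("mouth rel TCP in guide frame",G.T@(p-m))
e,d=ray(c,*M);print("ray mouth at est plane",plane(c,*M,mouth,GZ), G.T@d)
```

```text
[ 2.5 -1.5  2.2 -2.1  2.5 -1.4  2.4  0.2  1.5 -1. ]
[ 0.5266  0.1256  0.1628 69.1321] [ 0.2 -0.6 -0.  -0.2 -0.5 -0.1  0.3  0.8  0.1  0.2]
mouth rel TCP in guide frame [-0.0009  0.0026  0.1008]
[ 0.5266  0.1259  0.1628 69.5058 -0.0076] [-0.1 -0.6  0.  -0.2 -0.4 -0.1  0.4  0.7  0.2  0.2]
mouth rel TCP in guide frame [-0.0009  0.0028  0.1008]
ray mouth at est plane [0.5266 0.1258 0.1634] [ 0.3113 -0.0096 -0.9503]
```

```bash
cat >> geo.py <<'E'
mouth=np.array([.5266,.1257,.1630])
G=R.from_euler('z',-.006).as_matrix()@G
GX,GY,GZ=G.T
QI=q(-GZ,GY)
rc=mouth-.022*GZ-.068*GX
def goto(t,o,vel=.1,n=1):
    t=np.array(t);cmd=t.copy()
    manip.servo_line(cmd,o,vel=vel)
    for _ in range(n):
        manip.sleep(.1)
        cmd=cmd+(t-np.array(manip.current_tool_pos()));manip.servo_line(cmd,o,vel=.05)
    return cmd-t
def st(l=""):
    print(l,"t%.2f"%manip.current_clock(),"g",G.T@(np.array(manip.current_tool_pos())-mouth)*1e3,"F",G.T@np.array(manip.current_force()),"gap %.4f"%manip.current_finger_gap())
E
python3 - <<'E'
from geo import *
import pickle
st()
print(goto(mouth+.052*GZ,QI,.12,1)); manip.sleep(.1)
st()
p=np.array(manip.current_tool_pos())
c,im=snap("wrist","w4.png");pickle.dump((c,p,manip.current_tcp_rot()),open("c4.pkl","wb"))
print(proj(c,mouth),proj(c,p-.041*GZ))
cv2.imwrite("pics/w4z.png",cv2.resize(im[175:305,225:335,::-1],None,fx=5,fy=5,interpolation=cv2.INTER_CUBIC))
E
```

```text
t7.49 g [ -1.0037   2.0731 100.5951] F [-0.3752 -0.5455  0.0873] gap 0.0153
[-0.0009 -0.0002 -0.0008]
 t8.49 g [ 0.3096  0.1446 51.0007] F [ 0.1473  0.0915 -0.4452] gap 0.0153
[282.6383 237.061 ] [282.906  244.0015]
```

View pics/w4z.png

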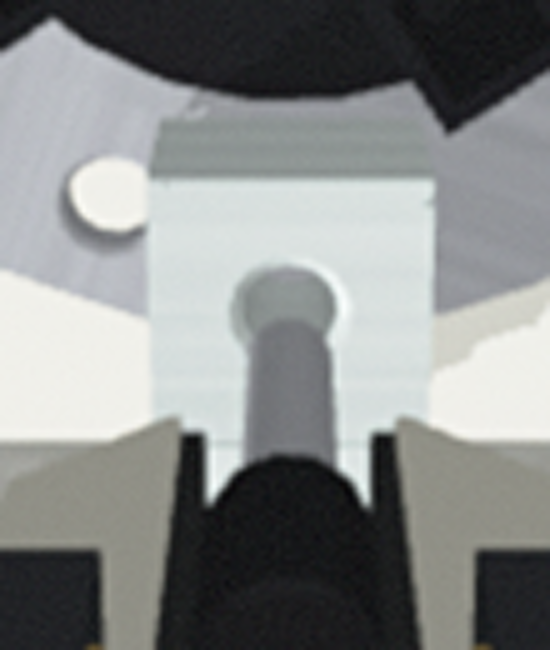

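Run:
```python
from geo import *
F0=np.array(manip.current_force())
for h in (.044,.040,.036,.032,.028,.022,.018,.016):
    manip.servo_line(mouth+h*GZ,QI,vel=.06)
    st(h)
    f=G.T@(np.array(manip.current_force())-F0)
    if f[2]>12 or np.hypot(*f[:2])>12: print("stop");break
c,im=snap("wrist","w5.png")
cv2.imwrite("pics/w5z.png",cv2.resize(im[150:300,210:350,::-1],None,fx=4,fy=4,interpolation=cv2.INTER_CUBIC))
```

```text
0.044 t8.81 g [ 0.2326  0.1587 43.2594] F [-0.5876 -0.366  -0.2398] gap 0.0155
0.04 t9.06 g [ 0.1097  0.07   39.6419] F [-0.1462  0.3278  0.4026] gap 0.0152
0.036 t9.31 g [ 0.1238  0.0703 35.6925] F [ 0.3947  0.4678 -0.633 ] gap 0.0151
0.032 t9.56 g [ 0.0957  0.0847 31.6808] F [-0.3163  0.8783 -0.2031] gap 0.0155
0.028 t9.81 g [ 0.1146  0.069  27.6646] F [-0.9215  1.1991  0.4558] gap 0.0151
0.022 t10.06 g [ 0.1865  0.1389 21.4391] F [-0.1686  0.7436  0.4462] gap 0.0152
0.018 t10.31 g [ 0.112   0.0821 17.6659] F [-0.4086 -1.2148 -0.4673] gap 0.0153
0.016 t10.56 g [ 0.0306  0.0383 15.898 ] F [-0.2277 -0.3381  0.3551] gap 0.0153
```

View pics/w5z.png

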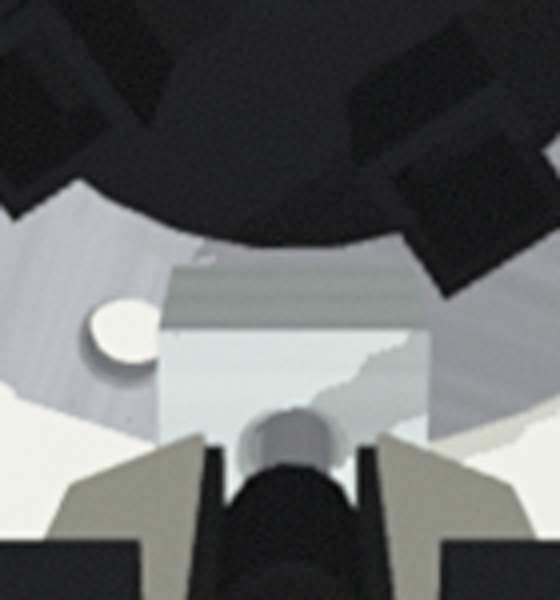

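Run:
```python
from geo import *
import pickle
c,p,r=pickle.load(open("c3.pkl","rb"))
im=cv2.imread("pics/w3.png")
cv2.imwrite("pics/w3r.png",cv2.resize(cv2.convertScaleAbs(im[40:190,205:355],alpha=2.5),None,fx=4,fy=4,interpolation=cv2.INTER_CUBIC))
top=rc+.04*GZ
for u in [(250,70),(325,88),(237,150),(309,165)]:
    w=G.T@(plane(c,*u,top,GZ)-top);print(w,np.hypot(*w[:2]),np.degrees(np.arctan2(w[1],w[0])))
def pose(th,phi,r=.045,tan=-.0205,z=.025,s=1):
    """th holder angle, pusher behind it"""
    A=R.from_euler('z',th+phi).as_matrix();g=G@A
    return rc+g@np.array([r,tan,z]), q(-GZ,s*g[:,0])
for s in (1,-1):
    for z in (.025,.1):
        for phi in (-.1,.2,.4): print(s,z,phi,manip.solve_ik(*pose(np.radians(123),phi,z=z,s=s)))
```

```text
[-0.0288 -0.0176 -0.    ] 0.03371729623042181 -148.59224615042712
[-0.0187  0.028   0.    ] 0.03365292072131265 123.68856206310852
[ 0.0193 -0.027  -0.    ] 0.033182636342237885 -54.511114577789364
[ 0.0288  0.0195 -0.    ] 0.03478113963634329 34.00918622632402
1 0.025 -0.1 [ 0.2517  0.9341 -0.6959  1.273   0.3631  1.6114 -1.5408]
1 0.025 0.2 [ 0.2687  0.9855 -0.762   1.2308  0.4215  1.6387 -1.2723]
1 0.025 0.4 [ 0.2747  1.0189 -0.8047  1.2031  0.4589  1.6573 -1.0942]
1 0.1 -0.1 [ 0.2174  0.9336 -0.7024  1.1013  0.3561  1.7676 -1.5172]
1 0.1 0.2 [ 0.2293  0.9841 -0.7708  1.056   0.4158  1.794  -1.2447]
1 0.1 0.4 [ 0.231   1.0161 -0.8126  1.0262  0.4527  1.8114 -1.0627]
-1 0.025 -0.1 [ 0.4696  1.2264 -1.3095  1.2635  0.8095  1.8319  1.296 ]
-1 0.025 0.2 [ 0.4484  1.2488 -1.3097  1.2226  0.8302  1.8437  1.6068]
-1 0.025 0.4 [ 0.4315  1.2624 -1.3099  1.1959  0.8418  1.8502  1.8115]
-1 0.1 -0.1 [ 0.4029  1.1811 -1.3089  1.0919  0.7819  1.9499  1.3558]
-1 0.1 0.2 [ 0.3795  1.2038 -1.3091  1.0481  0.8053  1.9617  1.6688]
-1 0.1 0.4 [ 0.3612  1.2177 -1.3092  1.0191  0.8188  1.9685  1.8751]
```

View pics/w3r.png

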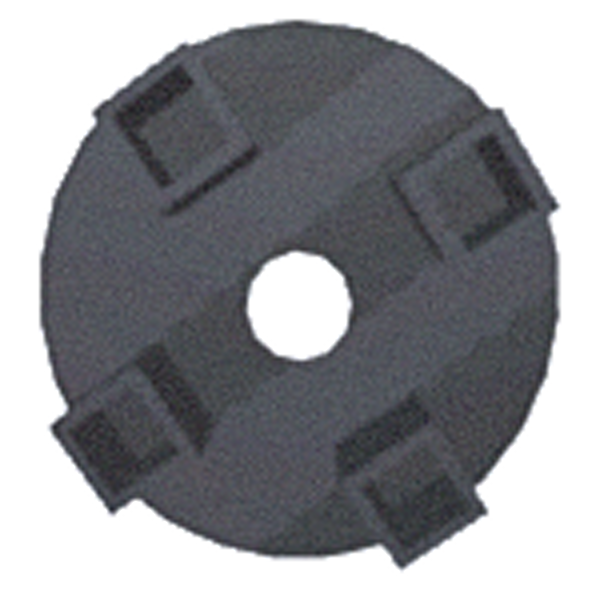

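Run:
```python
from geo import *
h=.016
while h>.009:
    h-=.0015
    manip.servo_line(mouth+h*GZ,QI,vel=.03)
    f=G.T@np.array(manip.current_force())
    if f[2]>4: break
st("contact %.4f"%h)
effector.open_jaws();st("open")
manip.servo_line(mouth+.075*GZ,QI,vel=.2)
c,im=snap("wrist","w6.png");st("up")
```

```text
contact 0.0115 t11.36 g [-0.4311 -0.1148 13.4425] F [0.5475 1.5191 8.626 ] gap 0.0155
open t12.63 g [ 0.0116  0.0292 11.5074] F [-1.6694  0.3071 -0.2119] gap 0.0920
up t13.15 g [ 0.158   0.0252 74.1965] F [-1.0429  0.3024  0.4498] gap 0.0919
```

View pics/w6.png

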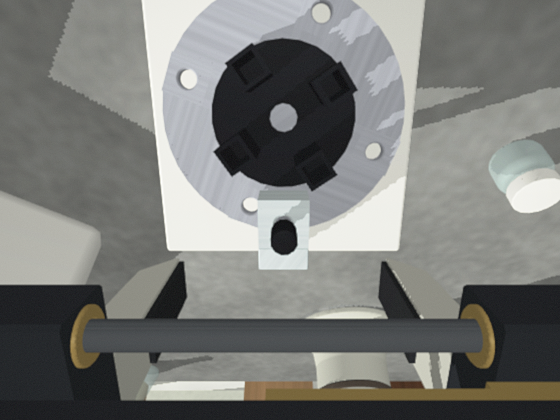

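```bash
cat >> geo.py <<'E'
TH=np.radians(123)
def pose(phi,r=.045,tan=-.0205,z=.022,th=TH):
    g=G@R.from_euler('z',th+phi).as_matrix()
    return rc+g@np.array([r,tan,z]), q(-GZ,g[:,0])
E
python3 - <<'E'
from geo import *
effector.close(20);st()
d=np.radians
manip.move_pose(*pose(d(-6),z=.10));st()
t,o=pose(d(-6));manip.servo_line(t,o,vel=.12);st()
t,o=pose(d(-3));manip.servo_line(t,o,vel=.05);st()
for a in (0,4,8,12):
    t,o=pose(d(a));manip.servo_line(t,o,vel=.06);st(a)
c,im=snap("wrist","w7.png")
E
```

```text
t14.59 g [ 0.0078  0.0027 75.006 ] F [-0.1872 -0.4378  0.4084] gap 0.0004
 t15.15 g [-69.8051  48.7657  77.5097] F [-0.2112 -0.5733  0.344 ] gap 0.0005
 t15.95 g [-70.2017  48.9405   1.1954] F [-0.219   0.6418  1.031 ] gap 0.0005
 t16.20 g [-73.0598  49.0093   0.8861] F [0.7557 0.0786 0.3724] gap 0.0005
0 t16.45 g [-75.3467  48.8073   0.2015] F [ 0.279  -0.5646 -0.1017] gap 0.0005
4 t16.70 g [-78.7069  48.2005  -0.0796] F [0.0965 0.7282 0.0768] gap 0.0003
8 t16.95 g [-81.9508  47.6697  -0.161 ] F [ 0.3917  1.5163 -0.1651] gap 0.0002
12 t17.20 g [-85.301   46.56    -0.1487] F [0.4875 1.4206 0.0775] gap 0.0005
```

View pics/w7.png

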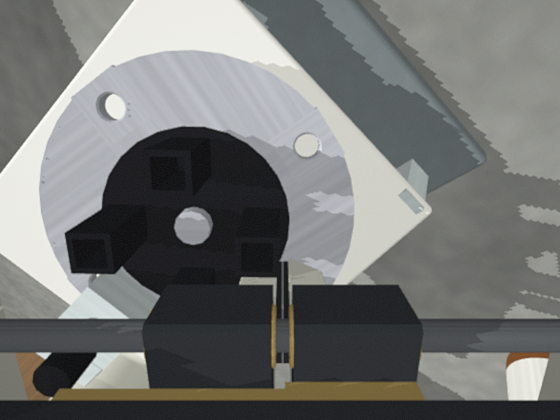

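```bash
cat >> geo.py <<'E'
def holes(c,pts):
    c0=rc-.006*GZ
    for u in pts:
        w=G.T@(plane(c,*u,c0,GZ)-c0);print(u,"r %.4f ang %.2f"%(np.hypot(*w[:2]),np.degrees(np.arctan2(w[1],w[0]))%90))
E
python3 - <<'E'
from geo import *
im=cv2.imread("pics/w7.png")
t=[cv2.resize(im[v-20:v+20,u-20:u+20],(400,400),interpolation=cv2.INTER_CUBIC) for u,v in [(112,106),(307,145)]]
cv2.imwrite("pics/w7h.png",np.hstack(t))
c=viewer.get_calibration("wrist");holes(c,[(111,106),(307,145)])
E
```

```text
(111, 106) r 0.0682 ang 78.30
(307, 145) r 0.0682 ang 79.01
```

View pics/w7h.png

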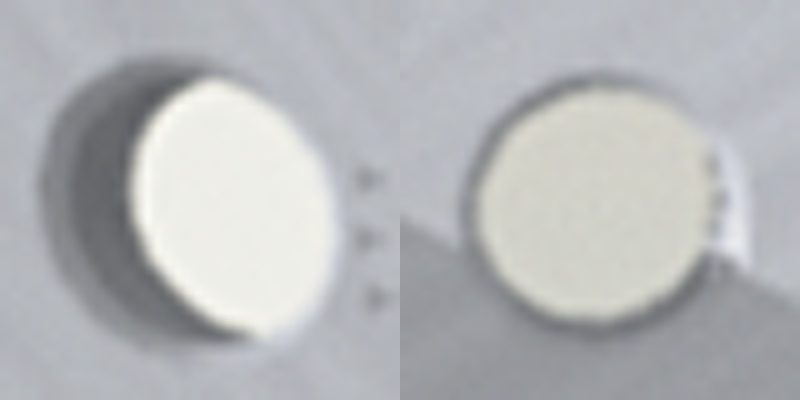

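Run:
```python
from geo import *
d=np.radians
for a in (16,19,20.5,22,23):
    t,o=pose(d(a));manip.servo_line(t,o,vel=.04);st(a)
    f=G.T@np.array(manip.current_force())
    if np.linalg.norm(f)>7: print("stop");break
manip.sleep(.15);st()
c,im=snap("wrist","w8.png")
```

```text
16 t17.50 g [-88.5731  45.0877  -0.0171] F [ 0.384   1.1616 -0.6838] gap 0.0002
19 t17.75 g [-90.8753  43.8303   0.0482] F [-0.1339  0.5397 -0.4916] gap 0.0005
20.5 t18.00 g [-91.9746  43.2287   0.0646] F [0.9841 0.7375 0.076 ] gap 0.0004
22 t18.25 g [-93.1844  42.5365   0.0483] F [ 0.3297  1.1657 -0.4315] gap 0.0008
23 t18.50 g [-93.8991  42.1293   0.0256] F [ 0.2302  1.5171 -0.3264] gap 0.0007
 t18.65 g [-93.8949  42.0744   0.0451] F [1.0092 1.2488 0.0545] gap 0.0005
```

View pics/w8.png

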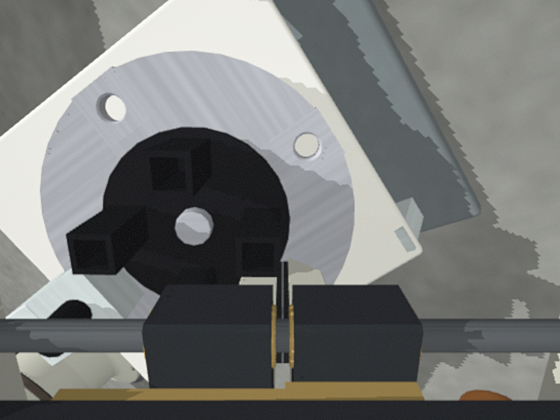

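Run:
```python
from geo import *
im=cv2.imread("pics/w8.png")
t=[cv2.resize(im[v-20:v+20,u-20:u+20],(400,400),interpolation=cv2.INTER_CUBIC) for u,v in [(112,106),(307,145)]]
cv2.imwrite("pics/w8h.png",np.hstack(t))
cv2.imwrite("pics/w8g.png",cv2.resize(im[260:400,0:170],None,fx=4,fy=4,interpolation=cv2.INTER_CUBIC))
c=viewer.get_calibration("wrist");holes(c,[(111,107),(306.7,145)])
for h in (.024,.038): print(h,proj(c,mouth+h*GZ))
```

```text
(111, 107) r 0.0683 ang 89.83
(306.7, 145) r 0.0681 ang 0.59
0.024 [ 46.0348 343.5951]
0.038 [ 24.3418 366.7249]
```

View pics/w8h.png

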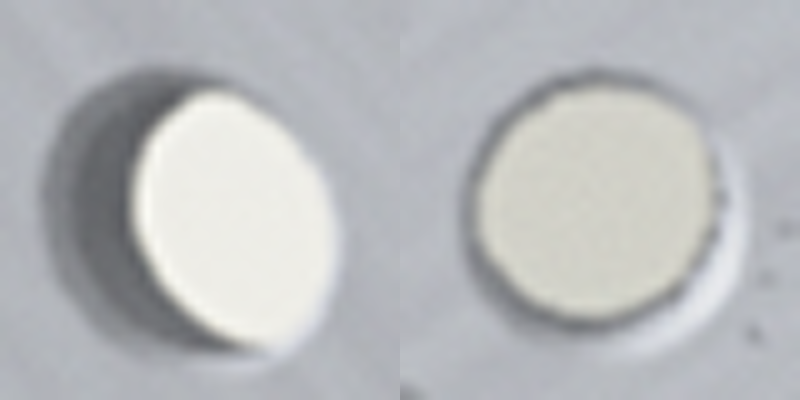

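View pics/w8g.png

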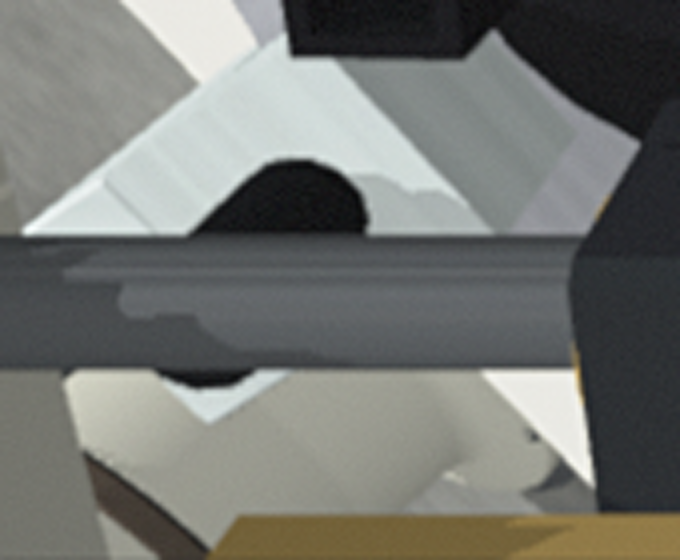

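Run:
```python
from geo import *
d=np.radians
t,o=pose(d(18));manip.servo_line(t,o,vel=.06)
t,o=pose(d(18),z=.11);manip.servo_line(t,o,vel=.2);st()
manip.move_pose(mouth+.075*GZ,QI);manip.sleep(.2);st()
c,im=snap("wrist","w9.png");snap("scene","s9.png")
print([proj(c,mouth+h*GZ) for h in (0,.024,.038)])
print([proj(viewer.get_calibration("scene"),mouth+h*GZ) for h in (0,.024,.038)])
```

```text
t19.54 g [-90.122   43.9263  87.0715] F [ 0.2694 -0.3298  0.2536] gap 0.0004
 t20.62 g [-0.5273  0.4522 74.4254] F [-0.4634 -0.4184 -0.1023] gap 0.0003
[array([282.1511, 225.0043]), array([282.1234, 238.6436]), array([282.1044, 247.968 ])]
[array([351.2889, 154.1545]), array([355.5383, 148.3563]), array([358.0839, 144.883 ])]
```

View pics/w9.png

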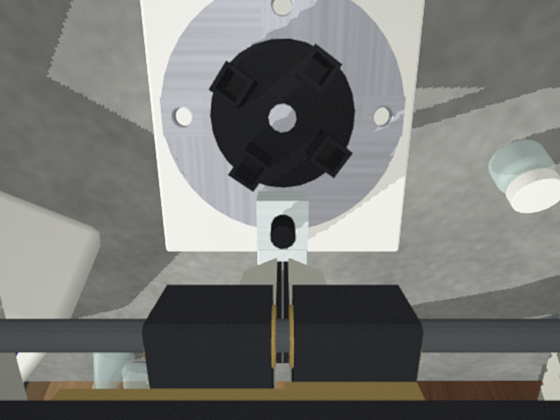

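Run:
```python
from geo import *
goto(mouth+.042*GZ,QI,.12,0);st()
h=.042
while h>.014:
    h-=.002
    manip.servo_line(mouth+h*GZ,QI,vel=.02)
    f=G.T@np.array(manip.current_force())
    if f[2]>2: st("%.3f"%h)
    if f[2]>22: break
manip.sleep(.1);st("end")
manip.servo_line(mouth+.08*GZ,QI,vel=.2);manip.sleep(.2);st()
c,im=snap("wrist","w10.png");snap("scene","s10.png")
im=cv2.imread("pics/s10.png");cv2.imwrite("pics/s10z.png",cv2.resize(im[130:260,285:425],None,fx=4.4,fy=4.4,interpolation=cv2.INTER_CUBIC))
```

```text
t21.14 g [ 0.0429  0.1872 41.9679] F [ 0.1903 -0.4925  0.2767] gap 0.0005
0.024 t23.39 g [-0.1962 -0.1889 25.1177] F [0.7263 0.5058 6.1391] gap 0.0007
0.022 t23.64 g [-0.3901 -0.3025 24.9946] F [ 2.2363  0.4741 13.5231] gap 0.0004
0.020 t23.89 g [-0.6024 -0.4673 24.8482] F [ 3.5487  0.5804 20.3739] gap 0.0007
0.018 t24.14 g [-0.778  -0.6266 24.7285] F [ 5.555   1.058  26.7294] gap 0.0006
end t24.24 g [-0.7618 -0.6106 24.7228] F [ 5.9144  1.8813 27.8292] gap 0.0002
 t24.90 g [ 0.3375  0.2665 78.2834] F [-0.2859  0.44    0.7138] gap 0.0003
```

View pics/w10.png

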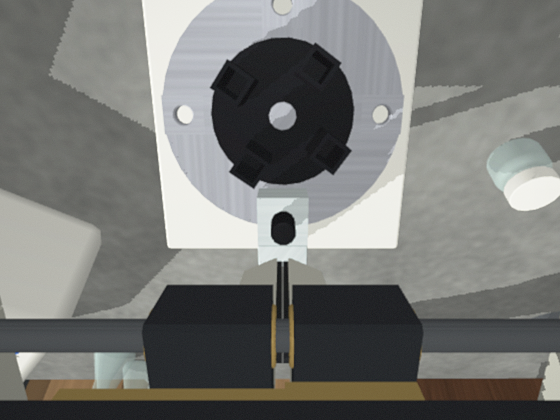

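View pics/s10z.png

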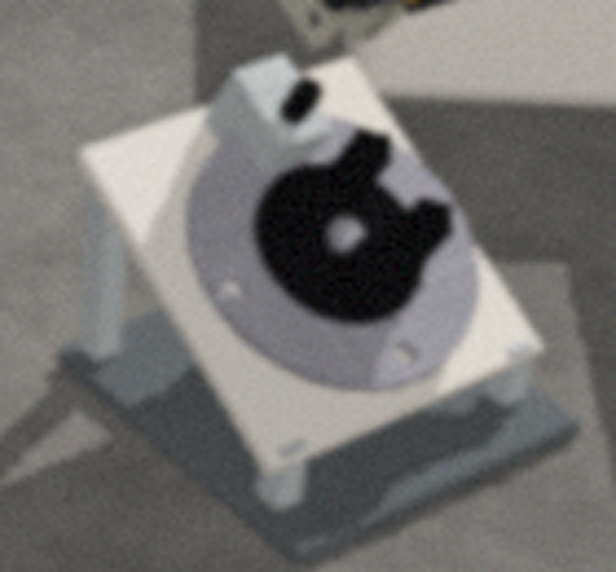

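Run:
```python
from geo import *
manip.servo_line(mouth+.10*GZ,QI,vel=.15);manip.sleep(.2);st()
snap("top","t11.png")
manip.hand_in()
```

```text
t25.48 g [ 0.1748  0.0594 99.1309] F [ 0.0829 -0.864  -0.2004] gap 0.0009
the job is handed in; nothing more can be done
```

View pics/t11.png

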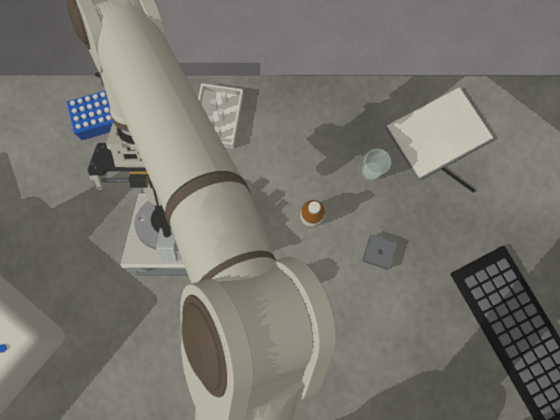

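The carousel is locked as far as my checks show, and I handed the job in at about 25.5 s. I took the pin from its stand and lowered it into the tilted guide until it rested on the disc. Then I let go, turned the carousel about 21° by pushing a holder, and pressed the knob along the bore.

**Pin home:** The knob's top stopped firmly under a 28 N push, 24.7 mm above my estimate of the guide mouth; 24 mm would be fully home. The pin sank about 13.5 mm of the expected 14 mm from where it rested on the disc. The small shortfall is within my measuring error and the 3 mm tolerance. The wrist and scene pictures showed no shank between knob and guide.

**Disc alignment:** Before the press, two disc holes measured −0.2° and +0.6° from alignment with the bore.

**Gripper and bystanders:** The hand was clear, about 75 mm above the knob, with near-zero wrist force. In the last top picture the bottle and beaker look unmoved. The arm hid the jar in that view, but it looks undisturbed in the last wrist picture.

No checks failed. The first camera estimate of the guide mouth was about 2 mm off and was corrected with the wrist camera before insertion.

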